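Sort the eluate vials into their colour trays

ROBOT

A 6-joint arm with a two-finger parallel gripper is mounted at the origin on the work surface. World frame = base frame: x ahead of the robot, y to its left, z up, the work surface at z = 0. Lengths are in m, angles in rad, forces in N, time in s.
With the tool pointing down it reaches from about 0.3 to 0.825 m from the base axis. Payload 5.4 kg.
Tool frame: the origin (TCP) lies at the very end of the fingers, on their centre line; the grasp point (between the pads) lies 19 mm behind it; z points along the fingers, y is the line along which they close (so a half turn about z gives the same grasp; the last joint's range is limited). The gripper opens to 92 mm and grips with 3 to 60 N. Pads are 20 mm wide; open, the fingers measure 128 mm over their backs; the gripper's body (75 mm by 189 mm) begins 69 mm behind the grasp point.
Start: joints at [1.109, 0.158, 1.597, -0, 1.386, -0.21], TCP at [0.143, 0.557, 0.215] pointing down, gripper open.
Joint ranges: [-2.91, 2.91], [-0.94, 2.29], [0.18, 2.7], [-1.29, 4.43], [0.17, 2.64], [-3, 3]. Speed limits (rad/s): [2.57, 2.57, 3.14, 3.14, 3.14, 3.14].

INTERFACE

Orientations are given as a rotation vector (axis times angle).
In Python, from workcell import bot gives the robot as it stands. Calls block until the motion is done:
- bot.goto(position, orientation): joint-space move of the TCP to a pose.
- bot.line_to(position, rot=None, max_speed=0.15): straight line of the TCP; rot=None keeps the orientation; max_speed is the mean speed in m/s.
- bot.set_joints(angles): joint-space move.
- bot.set_gripper(opening, newtons=None): opening from 0.0 (shut) to 1.0 (fully open); newtons is the grip in N (None keeps the last); returns when the fingers have stopped.
- bot.hold(seconds).
- bot.inverse_kinematics(position, orientation): joint angles nearest the present ones, or None.
- bot.read_camera(name): name is "side" or "top" or "wrist"; returns a dict with "pixels" (400x640x3 uint8, blue, green, red), "fx", "fy", "cx", "cy" (pixels), "R" (3x3) and "t" (3): a world point X has camera coordinates R X + t. Camera axes: x right, y down, z forward; pixel columns grow to the right and rows downward; lengths in m; the calibration is good to about 2 mm. A picture is of the moment at which its call begins. There is no depth.
A pose or a line that the arm cannot do raises bot.MotionError and nothing moves.
- bot.job_done(): hands the job in; it is judged then, once.
Readings, each from a call of its own:
- bot.current_clock(): time.
- bot.current_joints(): joint angles.
- bot.current_joint_vel(): joint speeds.
- bot.current_effort(): joint torques, N m.
- bot.current_ee_pos(): TCP position.
- bot.current_tool_rot(): TCP orientation.
- bot.current_contact_force(): force on the tool from outside, world axes, zero at the start.
- bot.current_ft_torque(): the same for the moment, N m.
- bot.current_opening(): opening from 0.0 (shut) to 1.0 (fully open).
- bot.current_grip_force(): force on a finger pad.
Only numpy, scipy, OpenCV 4.12 (cv2) and the standard library are available. Lean on these libraries where they do the work, as an engineer would, in place of code of your own. Each camera call takes 0.05 s, during which the arm holds its last target. There are 200 camera calls.

TASK

The extracts are ready to go out for analysis: pick out the four vials with red, blue, yellow and green caps and stand each one upright on the floor of the tray of its own cap's colour, one after another. Set them down gently rather than dropping them, knock no vial over, and leave the white-capped and the black-capped vial standing where they are.

Things in the scene. Friction and masses are not known exactly. Their poses are not given: they have to be found in the camera images.
- vial_red: screw-cap vial of amber glass with a paper label and a red cap, standing upright. A cylinder 28 mm across and 62 mm tall: glass from 0 to 43 mm, a narrower neck (22 mm across) from 43 to 47 mm, the cap (also 28 mm across) from 47 to 62 mm above the foot. Origin: centre of its underside; z along its axis, up. About 25 to 50 g, loose. To be moved.
- vial_blue: screw-cap vial of amber glass with a paper label and a blue cap, standing upright. A cylinder 28 mm across and 62 mm tall: glass from 0 to 43 mm, a narrower neck (22 mm across) from 43 to 47 mm, the cap (also 28 mm across) from 47 to 62 mm above the foot. Origin: centre of its underside; z along its axis, up. About 25 to 50 g, loose. To be moved.
- vial_yellow: screw-cap vial of amber glass with a paper label and a yellow cap, standing upright. A cylinder 28 mm across and 62 mm tall: glass from 0 to 43 mm, a narrower neck (22 mm across) from 43 to 47 mm, the cap (also 28 mm across) from 47 to 62 mm above the foot. Origin: centre of its underside; z along its axis, up. About 25 to 50 g, loose. To be moved.
- vial_green: screw-cap vial of amber glass with a paper label and a green cap, standing upright. A cylinder 28 mm across and 62 mm tall: glass from 0 to 43 mm, a narrower neck (22 mm across) from 43 to 47 mm, the cap (also 28 mm across) from 47 to 62 mm above the foot. Origin: centre of its underside; z along its axis, up. About 25 to 50 g, loose. To be moved.
- tray_red: fixed square sample tray of red plastic with a grey floor, open on top: 62 x 62 mm outside, 52 x 52 mm inside, walls 5 mm thick with their top 16 mm above the bench, inner floor 5 mm above the bench. Origin: centre of its underside, on the bench; z up; x and y along its sides, at any yaw. Takes one vial, standing on its floor.
- tray_blue: fixed square sample tray of blue plastic with a grey floor, open on top: 62 x 62 mm outside, 52 x 52 mm inside, walls 5 mm thick with their top 16 mm above the bench, inner floor 5 mm above the bench. Origin: centre of its underside, on the bench; z up; x and y along its sides, at any yaw. Takes one vial, standing on its floor.
- tray_yellow: fixed square sample tray of yellow plastic with a grey floor, open on top: 62 x 62 mm outside, 52 x 52 mm inside, walls 5 mm thick with their top 16 mm above the bench, inner floor 5 mm above the bench. Origin: centre of its underside, on the bench; z up; x and y along its sides, at any yaw. Takes one vial, standing on its floor.
- tray_green: fixed square sample tray of green plastic with a grey floor, open on top: 62 x 62 mm outside, 52 x 52 mm inside, walls 5 mm thick with their top 16 mm above the bench, inner floor 5 mm above the bench. Origin: centre of its underside, on the bench; z up; x and y along its sides, at any yaw. Takes one vial, standing on its floor.
- vial_white: screw-cap vial of amber glass with a paper label and a white cap, standing upright. A cylinder 28 mm across and 62 mm tall: glass from 0 to 43 mm, a narrower neck (22 mm across) from 43 to 47 mm, the cap (also 28 mm across) from 47 to 62 mm above the foot. Origin: centre of its underside; z along its axis, up. About 35 g, loose. To be left alone.
- vial_black: screw-cap vial of amber glass with a paper label and a black cap, standing upright. A cylinder 28 mm across and 62 mm tall: glass from 0 to 43 mm, a narrower neck (22 mm across) from 43 to 47 mm, the cap (also 28 mm across) from 47 to 62 mm above the foot. Origin: centre of its underside; z along its axis, up. About 35 g, loose. To be left alone.

How it is judged:
At the end, for the whole second after the job is handed in: Each red-, blue-, yellow- and green-capped vial stands upright (0.1 rad) on the floor of the tray of its colour (foot under 9 mm above the bench, axis within 18 mm of the tray centre), released, at rest; the white- and black-capped vials stand upright within 20 mm of their starts (horizontal distance between vial_red and tray_red below 0.018 m and z of vial_red in the frame of tray_red below 0.009 m and angle between each of vial_red, vial_blue, vial_yellow, vial_green, vial_white, vial_black's own z axis and vertical below 0.1 rad and linear speed of each of vial_red, vial_blue, vial_yellow, vial_green below 0.02 m/s and horizontal distance between vial_blue and tray_blue below 0.018 m and z of vial_blue in the frame of tray_blue below 0.009 m and horizontal distance between vial_yellow and tray_yellow below 0.018 m and z of vial_yellow in the frame of tray_yellow below 0.009 m and horizontal distance between vial_green and tray_green below 0.018 m and z of vial_green in the frame of tray_green below 0.009 m and distance of each of vial_white, vial_black from where it was at the start of the episode below 0.02 m); the robot touches nothing.
It fails at once if a colour-capped vial is dropped (falls free faster than 0.7 m/s, about 25 mm of free fall) ((linear speed of vial_red above 0.7 m/s and contact force between the fingers and vial_red below 0.01 N) or (linear speed of vial_blue above 0.7 m/s and contact force between the fingers and vial_blue below 0.01 N) or (linear speed of vial_yellow above 0.7 m/s and contact force between the fingers and vial_yellow below 0.01 N) or (linear speed of vial_green above 0.7 m/s and contact force between the fingers and vial_green below 0.01 N)).
It fails at once if any vial is knocked or tipped over (more than 40 degrees) (angle between any of vial_red, vial_blue, vial_yellow, vial_green, vial_white, vial_black's own z axis and vertical above 0.7 rad).
It fails at once if the white- or black-capped vial is moved more than 20 mm (distance of any of vial_white, vial_black from where it was at the start of the episode above 0.02 m).
It also fails if it takes over 96 s, if anything falls off the work surface, if the arm or the gripper's body presses on something with over 40 N, if the wrist force passes 120 N, or if a joint passes its speed limit or range.

## Working session

There is one attempt and no reset: what is moved stays moved. The work goes in short steps, each a Python script; the robot and the scene stay as the last script left them, time stands still between calls to the robot, and variables do not carry over. Pictures are saved under pics/ and viewed, at most 14 in all, crops included, and the job is handed in when it is done.

```bash
mkdir -p pics; ls
python3 - <<'E'
from workcell import bot
import cv2
for n in("top","side","wrist"):
    c=bot.read_camera(n); cv2.imwrite(f"pics/{n}0.png",c["pixels"]); print(n,c["fx"],c["cx"],c["cy"],c["R"],c["t"])
print(bot.current_tool_rot(),bot.current_ee_pos(),bot.current_clock())
E
```

```text
pics
top 362.4848409351704 320.3725516942408 196.31730656764685 [[-0.13620589 -0.99067224 -0.00405758]
 [-0.96909813  0.13408773 -0.20704904]
 [ 0.2056618  -0.02426911 -0.97832215]] [0.07142482 0.50800651 0.89172615]
side 495.64620934433685 314.4952855149363 196.01556908189795 [[ 0.85747206 -0.51441689  0.0108135 ]
 [-0.35363889 -0.60447938 -0.71382366]
 [ 0.37373949  0.60825977 -0.700242  ]] [-0.45487689  0.21694841  1.16280143]
wrist 346.5109391138295 318.8616696381081 206.2750456940942 [[ 0.24774819  0.96882129 -0.00247719]
 [ 0.93216912 -0.23767722  0.27307558]
 [ 0.26397266 -0.06996314 -0.96198939]] [-0.57370446 -0.03225104  0.39046347]
[-3.94452615e-01 -3.11626499e+00  2.22702123e-03] [0.1430627  0.55640591 0.2138335 ] 0.15
```

View pics/top0.png

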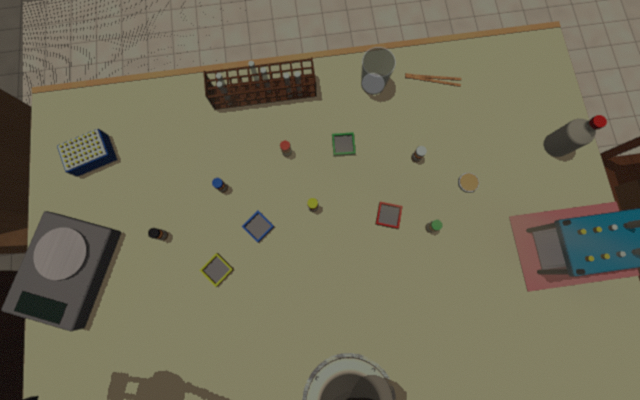

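View pics/side0.png

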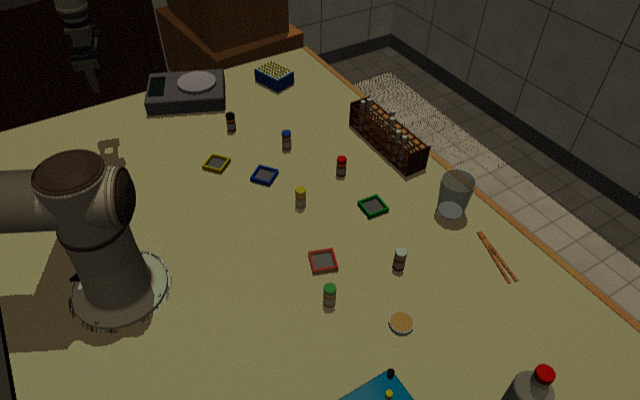

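The top view shows the caps at these pixels: red (285,146), blue (218,184), yellow (313,204), green (436,226), white (420,152) and black (155,233). The trays are at red (389,215), blue (258,226), yellow (217,270) and green (344,144). The side view shows the same objects, all upright and well separated. The rack is near the red vial and the beaker is near the green tray.

```bash
cat > meas.py <<'E'
import cv2, numpy as np
SEED={"top":dict(v_red=(285,146),v_blue=(218,184),v_yellow=(313,204),v_green=(436,226),t_red=(389,215),t_blue=(258,226),t_yellow=(217,270),t_green=(344,144)),
"side":dict(v_red=(342,160),v_blue=(287,133),v_yellow=(300,190),v_green=(330,288),t_red=(323,261),t_blue=(264,176),t_yellow=(216,163),t_green=(373,206))}
HUE=dict(red=0,blue=115,yellow=28,green=65)
def blob(c,name,seed):
    """outline centre of the coloured cap / tray rim around the seed pixel"""
    hsv=cv2.cvtColor(c["pixels"],cv2.COLOR_BGR2HSV).astype(int)
    d=np.abs((hsv[...,0]-HUE[name[2:]]+90)%180-90)
    m=(d<(9 if 'red' in name or 'yellow' in name else 15))&(hsv[...,1]>(165 if 'yellow' in name else 130))&(hsv[...,2]>50)
    r=22 if name[0]=='t' else 11
    w=np.zeros(m.shape,np.uint8); cv2.circle(w,seed,r,1,-1)
    p=np.argwhere(m&(w>0))[:,::-1].astype(np.float32)
    h=cv2.convexHull(p); M=cv2.moments(h)
    return np.array([M["m10"],M["m01"]])/M["m00"], len(p), p.min(0),p.max(0)
def P(c): return np.array([[c["fx"],0,c["cx"]],[0,c["fy"],c["cy"]],[0,0,1]])@np.c_[c["R"],c["t"]]
def tri(ca,pa,cb,pb):
    X=cv2.triangulatePoints(P(ca),P(cb),np.array(pa,float).reshape(2,1),np.array(pb,float).reshape(2,1)); return (X[:3]/X[3]).ravel()
def proj(c,X): 
    x=P(c)@np.r_[X,1]; return x[:2]/x[2]
E
python3 - <<'E'
from workcell import bot
from meas import *
C={n:bot.read_camera(n) for n in("top","side")}
vis={n:C[n]["pixels"].copy() for n in C}
for k in SEED["top"]:
    b={n:blob(C[n],k,SEED[n][k]) for n in C}
    X=tri(C["top"],b["top"][0],C["side"],b["side"][0])
    print(k,X.round(4),[(x[0].round(1),x[1],x[3]-x[2]) for x in b.values()],(proj(C["top"],X)-b["top"][0]).round(1))
E
```

```text
v_red [0.6644 0.0769 0.0596] [(array([284.5, 145.1]), 73, array([9., 8.], dtype=float32)), (array([341.3, 158.5]), 51, array([9., 5.], dtype=float32))] [ 0.1 -0.4]
v_blue [0.5861 0.263  0.0602] [(array([217.2, 182.6]), 69, array([9., 9.], dtype=float32)), (array([286. , 132.4]), 36, array([8., 5.], dtype=float32))] [ 0.1 -0.6]
v_yellow [0.4985 0.0245 0.0552] [(array([312.2, 203.4]), 73, array([8., 9.], dtype=float32)), (array([300. , 190.9]), 67, array([ 9., 10.], dtype=float32))] [ 0.1 -0.6]meas.py:14: RuntimeWarning: invalid value encountered in divide
  return np.array([M["m10"],M["m01"]])/M["m00"], len(p), p.min(0),p.max(0)
Traceback (most recent call last):
  File "meas.py", line 14, in blob
    return np.array([M["m10"],M["m01"]])/M["m00"], len(p), p.min(0),p.max(0)
                                                           ~~~~~^^^
ValueError: zero-size array to reduction operation minimum which has no identity
```

```bash
sed -i "s/(165 if 'yellow' in name else 130)/dict(yellow=165,green=90).get(name[2:],130)/" meas.py
python3 - <<'E'
from workcell import bot
from meas import *
C={n:bot.read_camera(n) for n in("top","side")}
for s,n in(((436,226),"top"),((344,135),"top"),((330,288),"side")): print(cv2.cvtColor(C[n]["pixels"],cv2.COLOR_BGR2HSV)[s[1],s[0]])
for k in SEED["top"]:
  try:
    b={n:blob(C[n],k,SEED[n][k]) for n in C}
    X=tri(C["top"],b["top"][0],C["side"],b["side"][0])
    print(k,X.round(4),[(x[0].round(1).tolist(),x[1],(x[3]-x[2]).tolist()) for x in b.values()],(proj(C["top"],X)-b["top"][0]).round(1))
  except ValueError: print(k,"none")
E
```

```text
[ 57 110 111]
[55 69 67]
[ 57 151 101]
v_red [0.6668 0.0771 0.0545] [([284.5, 145.1], 73, [9.0, 8.0]), ([341.9, 159.5], 52, [9.0, 9.0])] [ 0.1 -0.5]
v_blue [0.5861 0.2632 0.0599] [([217.2, 182.6], 69, [9.0, 9.0]), ([286.0, 132.5], 37, [8.0, 5.0])] [ 0.1 -0.5]
v_yellow [0.4986 0.0245 0.0545] [([312.2, 203.4], 73, [8.0, 9.0]), ([300.1, 191.0], 67, [10.0, 9.0])] [ 0.1 -0.6]
v_green [ 0.3991 -0.2811  0.0595] [([436.4, 224.7], 78, [9.0, 9.0]), ([329.4, 287.6], 95, [11.0, 9.0])] [ 0.1 -0.4]
t_red [ 0.4479 -0.1756  0.0101] [([388.6, 214.8], 155, [25.0, 25.0]), ([322.8, 260.1], 192, [29.0, 23.0])] [ 0.1 -0.6]
t_blue [0.465  0.1773 0.0142] [([257.6, 226.0], 102, [29.0, 30.0]), ([263.8, 173.6], 89, [26.0, 17.0])] [ 0.1 -0.4]
t_yellow [0.3649 0.2977 0.0106] [([216.1, 269.5], 105, [31.0, 31.0]), ([215.2, 162.5], 142, [28.0, 19.0])] [-0.   0.2]
t_green [ 0.6648 -0.0845  0.0141] [([343.3, 143.1], 132, [22.0, 22.0]), ([373.0, 204.3], 119, [30.0, 20.0])] [ 0.1 -0.4]
```

The triangulated heights agree with the text: cap centres at 0.055–0.06 m and tray rims at 0.010–0.014 m. Next I'll hover over the red vial, check the wrist view, then grasp.

```bash
cat > act.py <<'E'
from workcell import bot
from meas import *
from scipy.spatial.transform import Rotation as Ro
POS=dict(v_red=(.6668,.0771),v_blue=(.5861,.2632),v_yellow=(.4986,.0245),v_green=(.3991,-.2811),
 t_red=(.4479,-.1756),t_blue=(.465,.1773),t_yellow=(.3649,.2977),t_green=(.6648,-.0845))
ZG,ZH=.022,.16
def rot(p):   # tool down, fingers close tangentially, camera towards the base
    r=np.r_[np.array(p)/np.hypot(*p),0]; z=np.array([0,0,-1.])
    return Ro.from_matrix(np.c_[-r,np.cross(z,-r),z]).as_rotvec()
def over(name,z=ZH):
    p=POS[name]; bot.goto([*p,z],rot(p))
def pick(c):
    p=POS["v_"+c]; over("v_"+c); bot.set_gripper(.62); bot.line_to([*p,ZG],max_speed=.1)
    bot.set_gripper(0,15); o=bot.current_opening(); f=bot.current_grip_force()
    bot.line_to([*p,ZH],max_speed=.1)
    print(c,"grasp opening mm",round(o*92,1),"grip",f,"after lift",round(bot.current_opening()*92,1),bot.current_grip_force(),"t",bot.current_clock())
def place(c):
    p=POS["t_"+c]; over("t_"+c); bot.line_to([*p,ZG+.02],max_speed=.1); z0=bot.current_contact_force()[2]
    bot.line_to([*p,ZG+.0055],max_speed=.03); z1=bot.current_contact_force()[2]
    bot.hold(.2); bot.set_gripper(.55); bot.line_to([*p,ZH],max_speed=.1)
    print(c,"placed; Fz",z0,z1,"t",bot.current_clock())
E
python3 - <<'E'
from act import *
over("v_red",.2)
c=bot.read_camera("wrist"); im=c["pixels"].copy()
for z in(.062,.0): 
    u=proj(c,(*POS["v_red"],z)); print(z,u); cv2.circle(im,tuple(int(x) for x in u),3,(255,0,255),1)
print(bot.current_joints(),bot.current_ee_pos(),bot.current_clock())
cv2.imwrite("pics/w1.png",im)
E
```

```text
0.062 [318.36453676 195.01654207]
0.0 [318.50444483 181.20667533]
[-6.31144390e-02  4.14291527e-01  1.31463947e+00  1.64892751e-04
  1.41256764e+00 -1.75025609e+00] [0.66663706 0.07806138 0.20012285] 2.9167
```

View pics/w1.png

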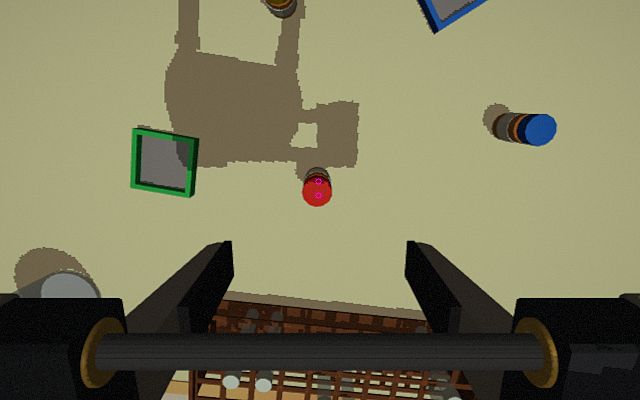

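The wrist view shows the red cap at (317,191), against a prediction of (318,195). That is about 4 mm nearer the base. The gripper's 92 mm opening straddles the vial and the rack lies clear beyond it. Picking and placing red.

```bash
sed -i 's/v_red=(.6668/v_red=(.6645/' act.py
python3 - <<'E'
from act import *
pick("red"); over("t_red")
c=bot.read_camera("wrist"); im=c["pixels"].copy()
u=proj(c,(*POS["t_red"],.016)); print(u); cv2.circle(im,tuple(int(x) for x in u),3,(255,0,255),1)
cv2.imwrite("pics/w2.png",im); print(bot.current_contact_force())
E
```

```text
red grasp opening mm 27.4 grip 14.999862536787987 after lift 27.9 14.999682828783989 t 7.4833
[318.52351113 192.29974288]
[ 0.82061659  0.26955556 -0.53501515]
```

View pics/w2.png

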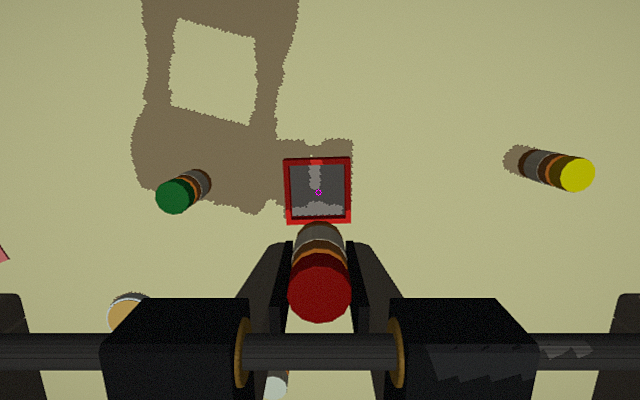

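The red vial is held straight between the pads, with its cap at (319,290). The red tray centre is at (318,190), against a prediction of (318.5,192), so it's about 2 mm off. Placing it, then blue.

Run:
```python
from act import *
place("red")
over("v_green")
c=bot.read_camera("side"); t=bot.read_camera("top")
cv2.imwrite("pics/s2.png",np.hstack([cv2.resize(x,None,fx=3,fy=3) for x in(c["pixels"][215:330,270:390],t["pixels"][155:270,340:460])]))
```

```text
red placed; Fz -0.6221594851041918 -0.29803178304775596 t 13.2
```

View pics/s2.png

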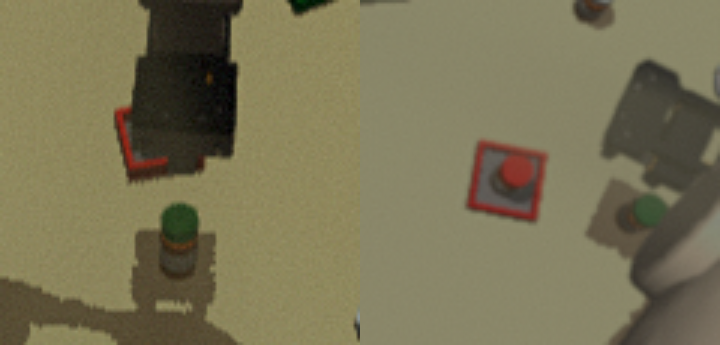

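In the top view the red vial stands upright, centred in its tray at about (515,170) in the crop. Continuing with the others.

Run:
```python
from act import *
pick("green"); 
print(bot.current_contact_force())
place("green")
pick("blue")
place("blue")
over("v_yellow",.3)
t=bot.read_camera("wrist"); cv2.imwrite("pics/w3.png",t["pixels"]); print(proj(t,(*POS["v_yellow"],.062)))
```

```text
green grasp opening mm 27.6 grip 15.00002235174179 after lift 28.0 14.999743178486824 t 18.0083
[ 0.02292573 -0.30830617 -0.54788457]
green placed; Fz -0.3422178459320929 -0.2828158972082368 t 23.4167
blue grasp opening mm 27.9 grip 14.999995306134224 after lift 27.7 15.000037550926208 t 28.6833
blue placed; Fz -0.1898327943845169 -0.14350217328542952 t 33.4833
[318.50223394 175.83003942]
```

View pics/w3.png

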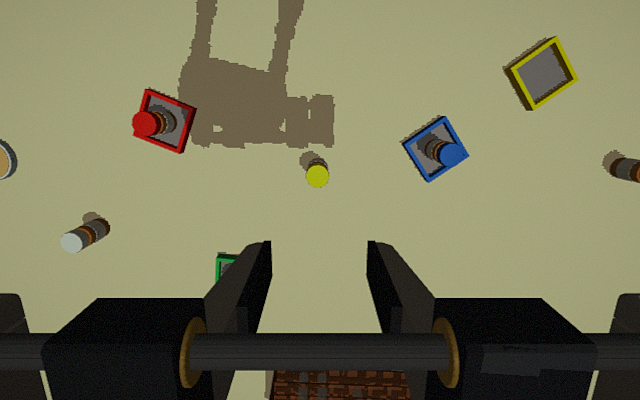

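The red and blue vials stand upright in their trays, at (145,122) and (453,155). The yellow cap is at (317,176), matching the prediction.

Run:
```python
from act import *
pick("yellow"); place("yellow")
bot.set_joints([1.109,.158,1.597,0,1.386,-.21])
t=bot.read_camera("top"); s=bot.read_camera("side")
C=dict(top=t,side=s)
for k in("red","blue","yellow","green"):
    q=POS["t_"+k]; print(k,[ (blob(C[n],"v_"+k,tuple(int(round(v)) for v in proj(C[n],(*q,.062))))[0]-proj(C[n],(*q,.062))).round(1) for n in C])
cv2.imwrite("pics/end.png",np.vstack([cv2.resize(t["pixels"][110:300,130:460],None,fx=1.7,fy=1.7)[:, :560],cv2.resize(s["pixels"][100:320,180:420],(560,270*560//560))]))
print(bot.current_clock())
```

```text
yellow grasp opening mm 27.7 grip 14.99997541308403 after lift 27.7 14.999734461307526 t 38.925
yellow placed; Fz -0.5417551709732433 0.07135231119084323 t 44.25
red [array([ 1.1, -0.3]), array([0.5, 1.5])]
blue [array([-1.2, -0.6]), array([0.5, 2.8])]
yellow [array([-1.1, -0. ]), array([0.5, 2.9])]
green [array([0.4, 0.1]), array([-0.5,  2.2])]
45.7917
```

View pics/end.png

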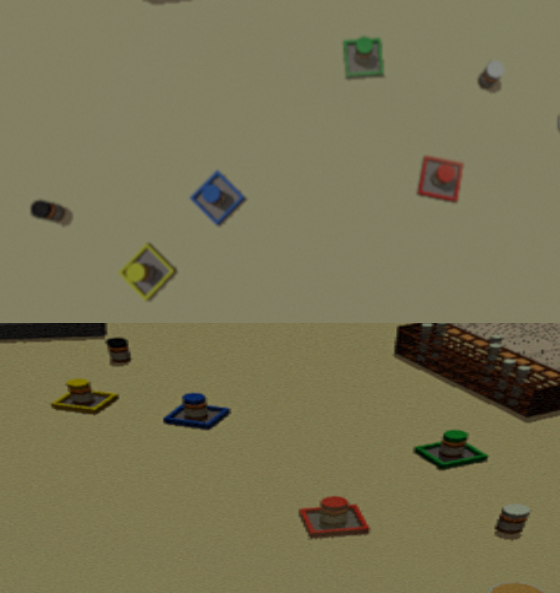

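All four vials stand upright and centred in their trays, with caps within about 1 px of the prediction in the top view. The white vial at (490,72) and the black vial at (45,209) look untouched.

```bash
python3 -c "
from workcell import bot
print(bot.job_done())"
```

```text
the job is handed in; nothing more can be done
None
```

The red, blue, yellow and green vials each stand upright in the tray of their own colour, the white and black vials were left where they stood, and the job was handed in at about 46 s (no verdict was returned).

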